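Clear the dry keeper's lid and crack its seal

TASK

Two small crucibles stand on the lid of the dry keeper, the grey metal box on the bench. Nest both of them, upright, into the equal crucible standing on the bench, so that the three make one straight stack where that one stands; then take the lid by its black bar, pull it free of its sticky seal without letting it fly open more than 5 cm, and finish holding the lid just ajar, with a gap of about 2 cm (1 to 3 cm) at its front edge, keeping hold of it to the end. Leave the other things on the bench alone.

Things in the scene. Friction and masses are not known exactly. Their poses are not given: they have to be found in the camera images.
- cup_1_mid (a point): centre of crucible 1, on the keeper's lid at the start: on its axis 27 mm above its foot, z up its axis. White ceramic, open at the top, 54 mm high, about 110 g: tapered body (diameter 26 mm at the foot, 39 mm at 30 mm height) below a straight collar 50 mm across from 30 to 54 mm height. All three crucibles are equal
- cup_2_mid (a point): centre of crucible 2, the same shape and size as crucible 1, beside it on the lid (centres 80 to 90 mm apart along the lid's width); point on its axis 27 mm above its foot
- cup_3_mid (a point): centre of crucible 3, the same shape and size, standing upright on the bench to the left of the keeper; the stack is built on it; point on its axis 27 mm above its foot
- cup_1: crucible 1 itself; origin at the centre of its foot. Set into another crucible, its collar rests on the other's rim: its foot is then 24 mm above the other's foot, with about 2 mm of sideways play, and its whole collar (24 mm high) stands clear above the lower one, so it can be held by the collar, 50 mm across
- cup_2: crucible 2 itself; origin at the centre of its foot
- cup_3: crucible 3 itself; origin at the centre of its foot
- keeper: the dry keeper: grey metal box 170 x 150 x 85 mm (x, y, z) screwed to the bench, does not move; origin under its centre on the bench, x from its front towards its hinge, y across, z up. Its aluminium lid is 174 x 156 x 8 mm, the lid's top 95 mm above the bench when shut
- lid_bar (a point): middle of the black round grip bar on the lid near its front edge: 12 mm thick, 76 mm long along the keeper's y, centre line 120 mm above the bench and 25 mm above the lid's top when shut, on two 8 mm posts 32 mm either side of the middle. Moves with the lid; when shut it lies 62 mm in front of the keeper's centre, 150 mm in front of the hinge axis
- lid_hinge (a point): middle of the lid's hinge axis, fixed to the keeper at its far edge, 89 mm above the bench; its y is the hinge axis. The lid's front edge is 175 mm from it
- lid_front (a point): middle of the lower front edge of the lid; rises as the lid opens (its height less that when shut, 87 mm above the bench, is the gap)
- keeper_lid (a joint): lid angle, 0 shut, grows as its front rises, stop at 0.4 rad; gap at the front edge = 175 mm x angle (20 mm at 0.115 rad). Pull at the bar: up to about 15 N (11 to 18) in the first 5 mm of travel there, when the seal lets go; falls to about half at 0.06 rad (9 mm); then grows slowly, 8 N at 0.115 rad, 15 N at 0.2 rad. Let go, the lid sinks shut in 2 to 3 s and sticks again
- pliers: bystander: pliers with red grips, 144 mm long, lying between the keeper and crucible 3
- brush: bystander: wooden brass-wire brush, 190 mm long, at the left
- pick: bystander: thin solder pick with a wooden handle, 175 mm long, in front of the keeper
- block: bystander: steel bench block, 64 x 64 x 16 mm, at the left
- borax: bystander: clay dish with a white cone in it, 84 mm across, 36 mm high, right of the keeper
Things that resemble listed ones, but are neither listed nor needed, are in the scene too. Leave any red look-alike of the cup_2 alone.

How it is judged:
By the outcome, as a careful person would: the job done as asked, in the order asked, and still so for the second after the job is handed in, while the arm keeps its last pose, push and grip.
It also fails if it takes over 72 s, if anything falls off the work surface, if the arm or the gripper's body presses on something with over 40 N, if the wrist force passes 120 N, or if a joint passes its speed limit or range.

ROBOT

A 6-joint arm with a two-finger parallel gripper is mounted at the origin on a cart in front of the work surface, level with it; the furniture and walls round the work are solid. World frame = base frame: x ahead of the robot, y to its left, z up, the work surface at z = 0. Lengths are in mm, angles in rad, forces in N, time in s.
With the tool pointing down it reaches from about 325 to 875 mm from the base axis. Payload 4.4 kg.
Tool frame: the origin (TCP) lies on the centre line of the jaws, within the pads' length; the fingertips stand ahead of it and the grasp point (between the pads) lies 6 mm ahead of it (ctrl.tcp_to_tips is the z of the fingertips in the tool frame, in mm); z points along the fingers, y is the direction in which the jaws open and shut (so a half turn about z gives the same grasp; the last joint's range is limited). The gripper opens to 85 mm and grips with 20 to 120 N. Pads are 22 mm wide; open, the fingers measure 114 mm over their backs; the gripper's body (76 mm by 85 mm) begins 54 mm behind the grasp point. The pads swing forward as they close: fully open they stand 13 mm farther back than shut.
Start: joints at [-1.276, 0.207, 1.542, -0, 1.393, -0.15], TCP at [247.398, -519.059, 256.282] pointing down, gripper open.
Joint ranges: [-2.73, 2.73], [-0.86, 2.22], [0.23, 2.46], [-1.11, 4.25], [0.08, 2.63], [-2.82, 2.82]. Speed limits (rad/s): [2.79, 2.79, 3.14, 3.14, 3.14, 3.14].

INTERFACE

Orientations are given as a 3x3 rotation matrix whose columns are the frame's x, y, z axes.
In Python, from plant import ctrl, sensors, optics gives the robot as it stands. Calls block until the motion is done:
- ctrl.move_ptp(position, orientation): joint-space move of the TCP to a pose.
- ctrl.move_l(position, rot=None, vel=150, threshold=None): straight line of the TCP; rot=None keeps the orientation; vel is the mean speed in mm/s. With threshold (N) it stops when the force on the tool has changed by that much, and returns True; else False.
- ctrl.set_joints(angles): joint-space move.
- ctrl.gripper_to(opening, force=None): finger opening in mm; force is the grip in N (None keeps the last); returns when the fingers have stopped.
- ctrl.hold(seconds).
- ctrl.solve_ik(position, orientation): joint angles nearest the present ones, or None.
- sensors.read_state(): the state.
- optics.grab_frame(name): name is "side" or "top"; returns (picture, depth): 480x640x3 uint8, red, green, blue; 480x640 float32, mm along the optical axis (not along the pixel's ray), 0 where there is no reading.
- optics.camera_params(name): a dict with "mtx" (3x3 intrinsics, pixels), "R" (3x3) and "t" (3): a world point X has camera coordinates R X + t. Camera axes: x right, y down, z forward; pixel columns grow to the right and rows downward; lengths in mm; the calibration is good to about 2 mm. A picture is of the moment at which its call begins. camera_params takes no time and is no camera call.
A pose or a line that the arm cannot do raises ctrl.MotionError and nothing moves.
- ctrl.finish_job(): hands the job in, once; it reports no verdict.
The state is a dict: "t": time; "q": joint angles; "qvel": joint speeds; "tau": joint torques, N m; "eef_pos": TCP position; "eef_rot": TCP orientation; "force": force on the tool from outside, world axes, zero at the start; "wrist_torque": the same for the moment, N m; "grip_width": finger opening in mm.
Only numpy, scipy, OpenCV 4.12 (cv2) and the standard library are available. Lean on these libraries where they do the work, as an engineer would, in place of code of your own. Each camera call takes 0.05 s, during which the arm holds its last target. There are 200 camera calls.

## Working session

There is one attempt and no reset: what is moved stays moved. The work goes in short steps, each a Python script; the robot and the scene stay as the last script left them, time stands still between calls to the robot, and variables do not carry over. Pictures are saved under pics/ and viewed, about 8 in all and at most 12, crops included, and the job is handed in when it is done.

```bash
mkdir -p pics; ls; python3 - <<'E'
from plant import ctrl,sensors,optics
import cv2,numpy as np
for n in("top","side"):
    im,d=optics.grab_frame(n); cv2.imwrite(f"pics/{n}0.png",im[:,:,::-1]); np.savez(f"{n}0.npz",im=im,d=d)
    p=optics.camera_params(n); print(n,p["mtx"].round(1).tolist(),p["R"].round(3).tolist(),p["t"].round(0))
print(ctrl.tcp_to_tips,sensors.read_state())
E
```

```text
pics
top [[531.7, 0.0, 319.2], [0.0, 531.7, 253.0], [0.0, 0.0, 1.0]] [[-0.008, -1.0, 0.007], [-0.986, 0.007, -0.169], [0.169, -0.009, -0.986]] [-105.  571. 1196.]
side [[440.6, 0.0, 318.4], [0.0, 440.6, 249.7], [0.0, 0.0, 1.0]] [[0.999, 0.027, -0.022], [-0.005, -0.539, -0.842], [-0.034, 0.842, -0.538]] [-558.   28. 1342.]
25.0 {'t': 0.1, 'q': array([-1.27648716e+00,  2.07365231e-01,  1.54281726e+00,  2.59208544e-05,
        1.39349361e+00, -1.50548648e-01]), 'qvel': array([ 0.00083778, -0.00245236, -0.00325174,  0.00139219,  0.00064806,
       -0.00086982]), 'tau': array([-7.13832560e-04, -3.84094155e+01, -2.92549485e+01, -1.79592275e-04,
        4.92848965e-03, -1.57256710e-05]), 'eef_pos': array([ 247.22588296, -518.43992628,  255.22160328]), 'eef_rot': array([[ 9.02673936e-01,  4.30324795e-01, -5.79946181e-04],
       [ 4.30325053e-01, -9.02671781e-01,  2.00126518e-03],
       [ 3.37692978e-04, -2.05605529e-03, -9.99997829e-01]]), 'force': array([ 1.22317384, -0.22862555,  0.04856933]), 'wrist_torque': array([-0.00743774,  0.02064294, -0.03310905]), 'grip_width': 85.1805599010996}
```

View pics/top0.png

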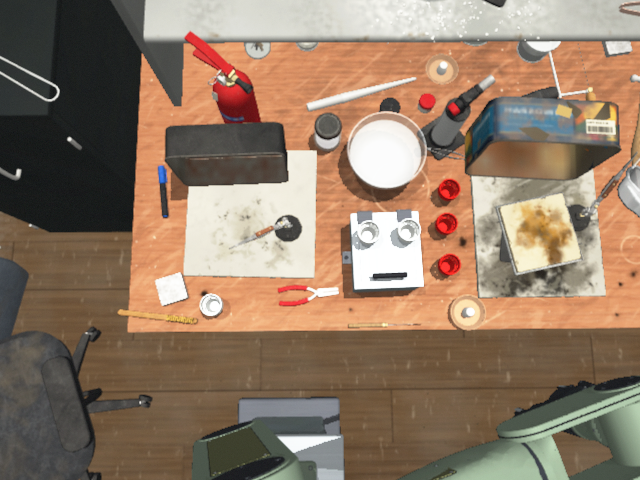

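View pics/side0.png

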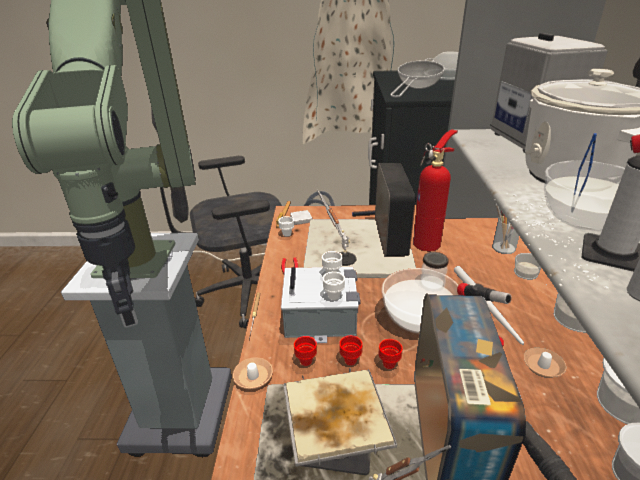

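Top view: the white crucibles on the lid are at (368,234) and (409,232), and the bench crucible is at (211,305). The bar is at (390,276) and the pliers at (308,293). Things that could be mistaken for these are the red cups at (448,190), (446,224) and (449,265), the jar at (328,130), the borax dish at (467,312) and the bowl at (387,150). I choose the three white ones by the description.

```bash
cat > h.py <<'E'
from plant import ctrl,sensors,optics
import cv2,numpy as np
from scipy.optimize import least_squares
def cloud(n,d):
    p=optics.camera_params(n);K=p["mtx"];v,u=np.mgrid[:480,:640]
    c=np.stack([(u-K[0,2])/K[0,0]*d,(v-K[1,2])/K[1,1]*d,d],-1)
    X=(c-p["t"])@p["R"]; X[d<=0]=np.nan; return X
def plane(n,uv,z):
    p=optics.camera_params(n);r=p["R"].T@np.linalg.solve(p["mtx"],[uv[0],uv[1],1.]);o=-p["R"].T@p["t"]
    return o+r*(z-o[2])/r[2]
def proj(n,X):
    p=optics.camera_params(n);c=p["R"]@X+p["t"];q=p["mtx"]@c;return q[:2]/q[2]
def rim(n,X,c,ztop,tol=6):
    m=(abs(X[...,2]-ztop)<tol)&(np.hypot(X[...,0]-c[0],X[...,1]-c[1])<34)
    P=X[m][:,:2]
    if len(P)<8: return None,len(P)
    f=least_squares(lambda q:np.hypot(P[:,0]-q[0],P[:,1]-q[1])-q[2],[*P.mean(0),24],loss='soft_l1')
    return f.x.round(1),len(P)
E
python3 - <<'E'
from h import *
T=np.load("top0.npz");S=np.load("side0.npz")
C=dict(c1=((368,231),149),c2=((409,229),149),c3=((211,301),54))
XT=cloud("top",T["d"]);XS=cloud("side",S["d"])
for k,(uv,z) in C.items():
    c=plane("top",uv,z); print(k,c.round(0),rim("top",XT,c,z),rim("side",XS,c,z),"side px",proj("side",c).round(0))
# bar
for n,im,D,box in(("top",T["im"],XT,(255,295,355,425)),("side",S["im"],XS,(262,300,284,300))):
    a,b,c,d=box;m=np.zeros((480,640),bool);m[a:b,c:d]=im[a:b,c:d].max(-1)<60
    v,u=np.nonzero(m);print(n,"bar",len(u),cv2.minAreaRect(np.c_[u,v].astype(np.float32)),np.nanmedian(D[m],0))
    r=cv2.minAreaRect(np.c_[u,v].astype(np.float32));b=cv2.boxPoints(r)
    print([plane(n,q,120).round(0)[:2].tolist() for q in b],plane(n,r[0],123).round(1))
# lid plane points
m=(abs(XT[...,2]-95)<5)&(np.hypot(XT[...,0]-550,XT[...,1]+230)<400)
v,u=np.nonzero(m);sel=(u>340)&(u<430)&(v>205)&(v<295);P=XT[v[sel],u[sel]]
r=cv2.minAreaRect(P[:,:2].astype(np.float32));print("lid",len(P),r,np.median(P[:,2]))
a=cv2.resize(T["im"][200:300,330:440],None,fx=5,fy=5,interpolation=2);b=cv2.resize(T["im"][260:340,190:250],None,fx=4,fy=4)
o=np.zeros((500,790,3),np.uint8);o[:,:550]=a;o[:320,550:]=b;cv2.imwrite("pics/crop.png",o[:,:,::-1])
E
```

```text
c1 [ 601. -215.  149.] (array([ 599.1, -217. ,   23.6]), 104) (array([ 598.9, -217. ,   23.6]), 123) side px [332. 256.]
c2 [ 605. -304.  149.] (array([ 603.3, -304.3,   23.6]), 106) (array([ 603.2, -304.5,   23.6]), 153) side px [334. 278.]
c3 [460. 140.  54.] (array([451. , 140. ,  23.5]), 85) (array([450.8, 140.3,  23.6]), 67) side px [289. 220.]
top bar 79 ((389.44769287109375, 275.0584411621094), (3.8274314403533936, 33.06013107299805), 86.8201675415039) [ 505.66025475 -260.73519903  124.26456455]
[[511.0, -226.0], [514.0, -299.0], [506.0, -299.0], [502.0, -226.0]] [ 507.8 -262.1  123. ]
side bar 68 ((292.45050048828125, 277.99505615234375), (3.2836227416992188, 20.199254989624023), 5.710592269897461) [ 507.69534422 -272.22557931  126.02094055]
[[504.0, -302.0], [502.0, -222.0], [510.0, -223.0], [511.0, -303.0]] [ 507.1 -268.   123. ]
lid 4119 ((571.863525390625, -261.63726806640625), (179.8477020263672, 156.41470336914062), 1.7637031078338623) 95.23011194354507
```

View pics/crop.png

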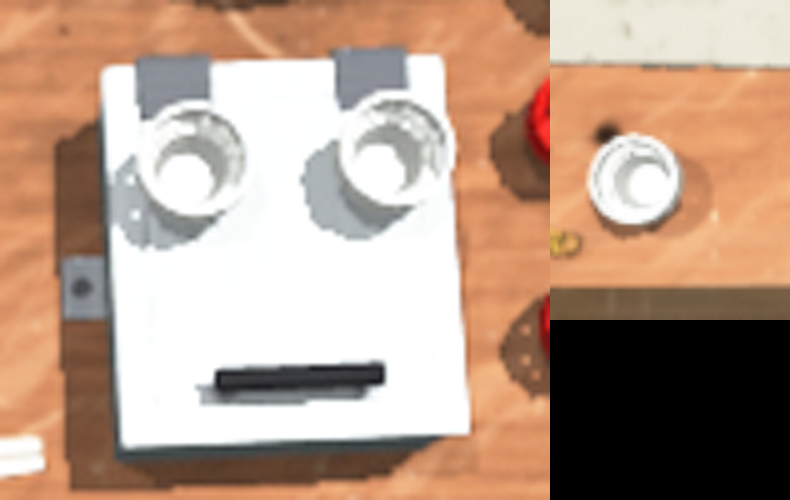

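The crop confirms two white crucibles on the lid with the bar in front of them, and a single white one on the bench. Both views put the rims within 0.3 mm of each other, so I'll start moving.

```bash
cat >> h.py <<'E'
a=np.deg2rad(2.0)
KX=np.array([np.cos(a),np.sin(a),0]);KY=np.array([-np.sin(a),np.cos(a),0])
RX=np.c_[KY,KX,[0,0,-1]]   # jaws along keeper x
def st(msg=""):
    s=sensors.read_state();print(msg,"t",round(s["t"],2),s["eef_pos"].round(1),"F",s["force"].round(1),"w",round(s["grip_width"],1));return s
E
python3 - <<'E'
from h import *
for x in(RX,RX@np.diag([-1,-1,1])):
    for p in([599,-217,250],[451,140,180],[508,-263,200]): 
        q=ctrl.solve_ik(p,x);print(None if q is None else q.round(2))
R=RX
try: ctrl.move_ptp([599,-217,215],R)
except ctrl.MotionError as e: print(e); raise
ctrl.gripper_to(66,40)
st("above")
print(ctrl.move_l([599,-217,152],vel=80,threshold=8)); st("down")
ctrl.gripper_to(40,40); st("grip")
ctrl.move_l([599,-217,230],vel=120); st("lift")
im,d=optics.grab_frame("top");cv2.imwrite("pics/lift1.png",im[150:340,180:460][:,:,::-1].repeat(2,0).repeat(2,1))
E
```

```text
[-0.48  0.34  1.39 -0.    1.42 -0.52]
[ 0.12  0.07  1.87 -0.    1.21  0.08]
[-0.63  0.25  1.61 -0.    1.28 -0.66]
[-0.48  0.34  1.39 -0.    1.42  2.62]
None
[-0.63  0.25  1.61 -0.    1.28  2.48]
above t 2.13 [ 598.8 -217.7  215.1] F [ 0.1  0.4 -0.5] w 66.2
False
down t 3.08 [ 599.5 -217.3  152.6] F [ 0.6 -0.2  0.4] w 65.9
grip t 3.37 [ 599.5 -217.4  153.4] F [-1.5  0.8  4.9] w 49.0
lift t 4.17 [ 598.4 -216.6  228.8] F [-0.8  0.5 -1.1] w 48.8
```

View pics/lift1.png

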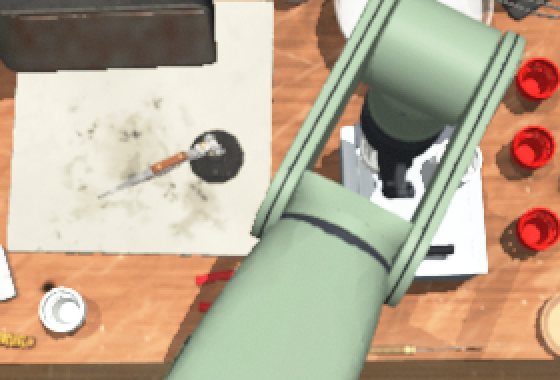

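The cup is held at a width of 48.8 mm with about 1.1 N of weight. Cup 3 and the rest are unmoved. Next I place it.

```bash
cat >> h.py <<'E'
C3=np.array([451.,140.2])
def place(ztcp):
    ctrl.move_ptp([*C3,ztcp+75],RX); st("over")
    ctrl.move_l([*C3,ztcp+12],vel=100,threshold=12); st("near")
    hit=ctrl.move_l([*C3,ztcp-4],vel=25,threshold=4); st(f"seat {hit}")
def pics(tag):
    for n in("top","side"):
        im,d=optics.grab_frame(n);np.savez(f"{tag}_{n}.npz",im=im,d=d)
E
python3 - <<'E'
from h import *
place(81)
pics("p1")
im=np.load("p1_side.npz")["im"];cv2.imwrite("pics/p1.png",cv2.resize(im[170:260,240:340],None,fx=6,fy=6)[:,:,::-1])
E
```

```text
over t 5.67 [452.3 139.6 156.6] F [-0.3  0.7 -0.8] w 49.2
near t 6.46 [451.6 140.1  93.4] F [ 0.1 -0.6 -1.3] w 49.3
seat True t 6.94 [452.2 140.3  82.4] F [0.6 0.2 3.9] w 49.4
```

View pics/p1.png

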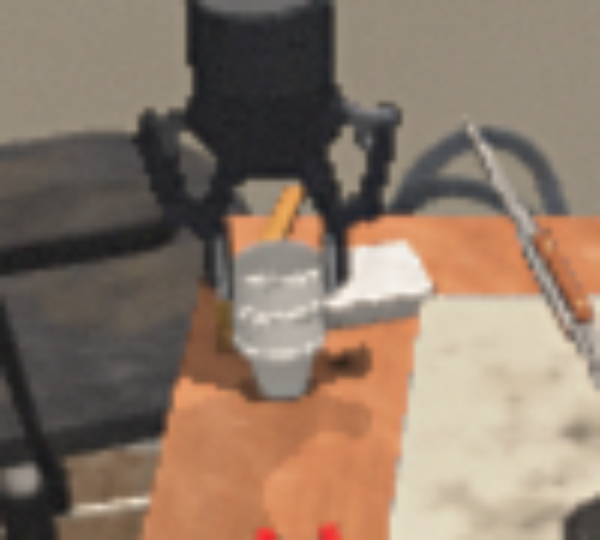

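The cup is seated at 82.4 mm, as expected, with the collars lined up. I release it and pick crucible 2.

```bash
python3 - <<'E'
from h import *
ctrl.gripper_to(66,40)
ctrl.move_l([*C3,170],vel=120); st("up")
c2=[603.3,-304.4]
ctrl.move_ptp([*c2,215],RX)
im,d=optics.grab_frame("side");X=cloud("side",d);print("stack",rim("side",X,C3,78))
im,d=optics.grab_frame("top");X=cloud("top",d);print("stack top",rim("top",X,C3,78)); print("c2 side")
print(ctrl.move_l([*c2,152],vel=80,threshold=8)); st("down")
ctrl.gripper_to(40,40); st("grip")
ctrl.move_l([*c2,235],vel=120); st("lift")
E
```

```text
up t 8.23 [450.3 140.1 169.2] F [-0.5  0.8  0.1] w 66.1
stack (array([451.1, 140.5,  23.8]), 66)
stack top (array([452.2, 139.6,  23.6]), 93)
c2 side
False
down t 11.0 [ 603.7 -304.8  152.7] F [-0.5 -0.2 -0.1] w 66.0
grip t 11.29 [ 603.7 -304.8  153.4] F [-1.  -0.   5.1] w 48.9
lift t 12.13 [ 602.7 -304.   233.7] F [ 0.1  0.2 -1.6] w 48.5
```

```bash
python3 - <<'E'
from h import *
place(105)
pics("p2")
ctrl.gripper_to(66,40); st("open")
ctrl.move_l([*C3,190],vel=120)
ctrl.move_ptp([460,-120,260],RX)
pics("p3")
for n in("top","side"):
    D=np.load(f"p3_{n}.npz");X=cloud(n,D["d"]);print(n,"stack3",rim(n,X,C3,102))
    m=(np.hypot(X[...,0]-451,X[...,1]-140)<60);print(np.nanmax(X[m][:,2]))
    im=D["im"];b=(255,295,355,425) if n=="top" else (262,300,284,300)
    mm=np.zeros((480,640),bool);mm[b[0]:b[1],b[2]:b[3]]=im[b[0]:b[1],b[2]:b[3]].max(-1)<60
    P=X[mm];P=P[(P[:,2]>113)&(P[:,2]<132)];print("bar",len(P),cv2.minAreaRect(P[:,:2].astype(np.float32)),np.median(P[:,2]))
a=cv2.resize(np.load("p3_side.npz")["im"][190:250,260:320],None,fx=8,fy=8)
t=cv2.resize(np.load("p3_top.npz")["im"][230:340,180:440],(300*260//260,127))
o=np.zeros((480,790,3),np.uint8);o[:,:480]=a;o[:127,490:]=t;cv2.imwrite("pics/p3.png",o[:,:,::-1])
E
```

```text
over t 13.86 [452.1 139.6 180.4] F [ 0.5 -0.3 -1.5] w 48.9
near t 14.64 [451.6 140.1 117.4] F [ 0.7  0.5 -1.1] w 48.7
seat True t 15.12 [452.2 140.3 106.5] F [ 0.2 -0.1  4.1] w 49.0
open t 15.54 [449.7 140.1 105. ] F [ 0.5 -0.6  0.9] w 66.0
top stack3 (array([452.1, 139.4,  23.5]), 92)
106.3794393833236
bar 71 ((508.0460205078125, -265.1602478027344), (9.62746524810791, 66.20557403564453), 3.119488000869751) 124.39845640879736
side stack3 (array([451.6, 139.7,  23.2]), 65)
105.23664206123222
bar 67 ((507.5628356933594, -267.36614990234375), (7.728006362915039, 69.3647232055664), 0.23770524561405182) 126.56265229825411
```

View pics/p3.png

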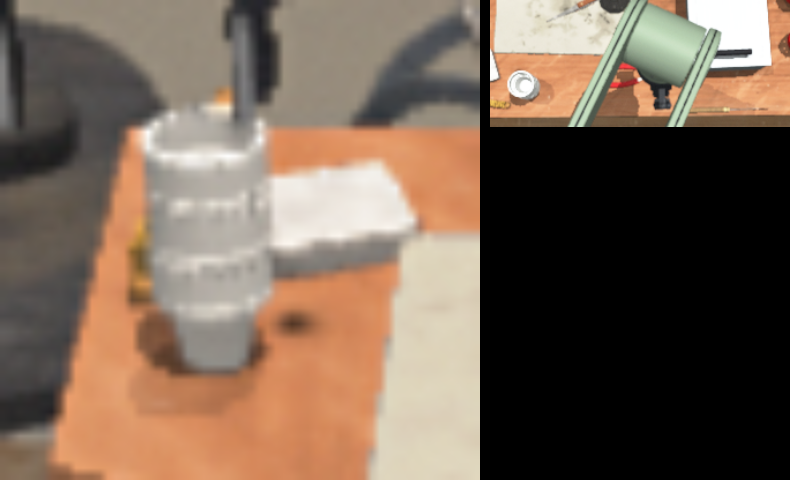

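The three-crucible stack is straight: the rim centre is at (452,139.5) and the top at about 103 mm. Next comes the bar.

```bash
cat >> h.py <<'E'
from scipy.spatial.transform import Rotation as Ro
def arc(p0,th,bar=None):
    """tool pose with lid at th, p0 = TCP when shut"""
    hinge=np.array([508.5,-264,89])+150*KX
    M=Ro.from_rotvec(KY*th).as_matrix()
    return hinge+M@(p0-hinge),M@RX
E
python3 - <<'E'
from h import *
B=np.array([508.5,-264.,126.5])
ctrl.move_ptp(B+[0,0,65],RX); ctrl.gripper_to(50,30)
print(ctrl.move_l(B,vel=70,threshold=6)); st("down")
ctrl.gripper_to(5,30); st("soft")
ctrl.gripper_to(5,90); s=st("grip")
pics("g")
im=np.load("g_side.npz")["im"];cv2.imwrite("pics/g.png",cv2.resize(im[230:340,260:380],None,fx=5,fy=5)[:,:,::-1])
E
```

```text
False
down t 19.63 [ 509.  -264.3  127.1] F [ 0.9 -0.  -0.2] w 50.1
soft t 20.06 [ 506.  -264.3  127. ] F [-8.4 -0.1  5.6] w 10.4
grip t 20.27 [ 506.  -264.3  127.2] F [-8.9 -0.1  7.4] w 8.9
```

View pics/g.png

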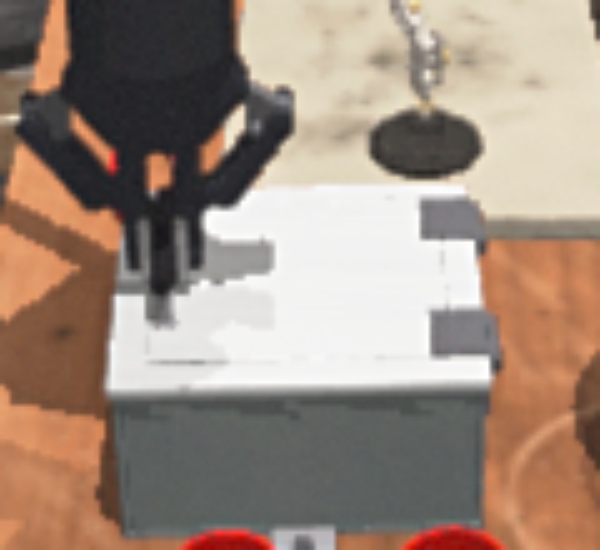

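The bar sits between the jaws, about 2.5 mm nearer than I measured. I recentre on it and pull along the hinge arc, slowly.

```bash
sed -i 's/np.array(\[508.5,-264,89\])+150/np.array([506.2,-264.2,89])+150/' h.py
python3 - <<'E'
from h import *
p0=np.array([506.2,-264.2,126.5])
ctrl.move_l(p0,vel=20); st("centre")
for th in(.015,.03,.045,.06,.075,.09,.1):
    p,R=arc(p0,th); ctrl.move_l(p,R,vel=12); s=st(f"th {th} tgt {p.round(1)}")
pics("l1")
for n in("top","side"):
    X=cloud(n,np.load(f"l1_{n}.npz")["d"])
    k=(X-[506.2,-264.2,0])@KX; y=(X-[506.2,-264.2,0])@KY
    m=(abs(y)<72)&(abs(y)>45)&(k>10)&(k<120)&(X[...,2]>80)&(X[...,2]<125)
    f=np.polyfit(k[m],X[...,2][m],1);print(n,m.sum(),"slope",f,"front gap",np.polyval(f,-25)-95.2)
E
```

```text
centre t 20.64 [ 505.9 -264.3  127.2] F [-3.3 -0.4  6.3] w 9.2
th 0.015 tgt [ 506.8 -264.2  128.7] t 20.98 [ 506.1 -264.2  127.8] F [-3.1 -2.  -2.7] w 9.0
th 0.03 tgt [ 507.4 -264.2  131. ] t 21.32 [ 506.8 -264.2  129.9] F [-1.7 -4.9 -8.4] w 9.2
th 0.045 tgt [ 508.  -264.1  133.2] t 21.67 [ 507.4 -264.2  132. ] F [ -1.6  -5.8 -10.9] w 8.8
th 0.06 tgt [ 508.7 -264.1  135.4] t 22.01 [ 508.2 -264.1  134.7] F [-2.8 -4.5 -9.1] w 9.1
th 0.075 tgt [ 509.4 -264.1  137.6] t 22.35 [ 509.2 -264.1  137.9] F [-3.6 -4.2 -6.6] w 9.2
th 0.09 tgt [ 510.2 -264.1  139.8] t 22.69 [ 509.9 -264.1  140.2] F [-3.1 -4.9 -6. ] w 9.3
th 0.1 tgt [ 510.7 -264.   141.3] t 22.97 [ 510.5 -264.1  141.7] F [-3.1 -3.3 -6.3] w 9.0
top 301 slope [-9.34367616e-02  1.09471962e+02] front gap 16.607881397129262
side 660 slope [-8.06906046e-02  1.08461367e+02] front gap 15.278631724166601
```

```bash
python3 - <<'E'
from h import *
p0=np.array([506.2,-264.2,126.5])
p,R=arc(p0,.122); ctrl.move_l(p,R,vel=12); st("t"); ctrl.hold(1); st("hold")
pics("l2")
for n in("top","side"):
    X=cloud(n,np.load(f"l2_{n}.npz")["d"])
    k=(X-[506.2,-264.2,0])@KX; y=(X-[506.2,-264.2,0])@KY
    m=(abs(y)<72)&(abs(y)>45)&(k>10)&(k<120)&(X[...,2]>80)&(X[...,2]<130)
    f=np.polyfit(k[m],X[...,2][m],1);print(n,"slope",f,"gap",np.polyval(f,-25)-95.2, "stack",rim(n,X,C3,102))
im=np.load("l2_side.npz")["im"];cv2.imwrite("pics/l2.png",cv2.resize(im[190:350,230:410],None,fx=3.7,fy=3.7)[:,:,::-1])
E
```

```text
t t 23.5 [ 511.6 -264.   144.6] F [-4.8 -3.3 -7.4] w 9.3
hold t 24.5 [ 511.6 -264.   144.6] F [-3.1 -3.2 -8.1] w 9.2
top slope [ -0.11950805 113.35590342] gap 21.14360458873702 stack (array([452.2, 139.5,  23.6]), 87)
side slope [-1.09312132e-01  1.12353892e+02] gap 19.88669491133507 stack (array([457. , 140.1,  27.7]), 22)
```

View pics/l2.png

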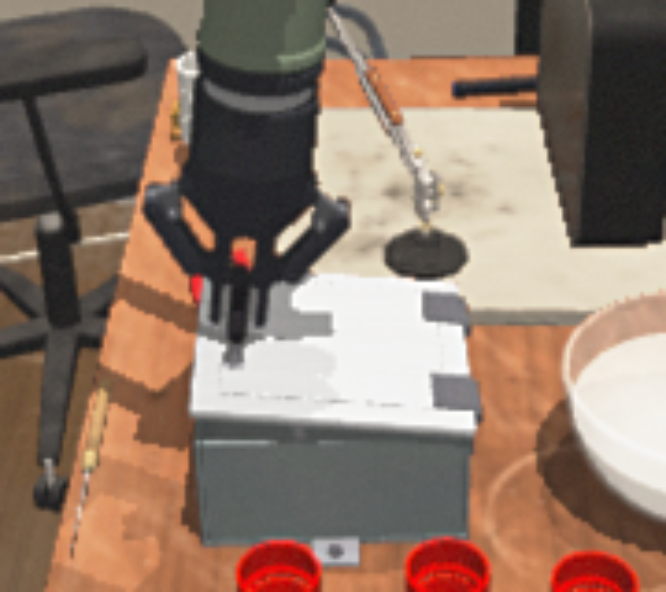

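The lid is ajar by about 20 mm and held steady. The stack is unchanged in the top view, and the side view of it is partly hidden by the arm. I'm handing the job in.

```bash
python3 -c "
from h import *
ctrl.finish_job(); st('end')"
```

```text
the job is handed in; nothing more can be done
the job is handed in; nothing more can be done
```

The job is handed in: both crucibles are nested in the bench crucible, and the gripper is holding the lid ajar by about 2 cm.

- **Stack:** I set crucible 1, then crucible 2, into the bench crucible. Each seated at the expected height, and the rim centres stayed within about 1 mm of the original bench crucible in the top view. In the last check the side view of the stack was partly hidden by the arm, so its rim fit there (about 5 mm off, from only 22 points) is not reliable. The clear side view before the lid pull agreed with the top view.
- **Lid:** I took it by the bar and pulled it slowly along the hinge arc. The seal let go at about 11 N with no jump. After a 1 s hold, the gap measured 21.1 mm (top) and 19.9 mm (side). The pull was steady at about 8 N and the jaw opening was steady at about 9 mm.
- **Bar position:** the bar was about 2.5 mm nearer the robot than I had measured, and I recentred on it before pulling.
- **Time and bystanders:** the clock read 24.5 s at the last check. I saw no change to the other things on the bench in the pictures.

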